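# Sort the parts of a stripped valve for rebuild

### The job

The parts of a stripped valve lie mixed on the orange mat; sort them for the rebuild. Put the two keyed collars on the upright post, each turned so that the flat in its bore meets the flat of the post: first the wide collar, right down on the post's shoulder, then the narrow collar, right down on the wide one. Put both hexagon nuts in the tray that already holds hexagon nuts and the round plug in the tray that already holds plugs, and do not shift the regulator or the case of hex keys.

Things in the scene. Friction and masses are not known exactly. Their poses are not given: they have to be found in the camera images.
- collar_wide: Wide steel collar lying flat, 18 mm thick, 60 mm diameter, with two spanner flats 52 mm apart on its rim and a D-shaped through bore (30 mm diameter, cut by one flat 8 mm from the axis). Origin: bore axis, underside; z up; own x points from the axis to the bore's flat (thick side of the wall). The spanner flats face +x and -x: fingers closing along x hold it square.
- collar_narrow: Narrow steel collar lying flat, 16 mm thick, 46 mm diameter, spanner flats 40 mm apart, same D-shaped bore (30 mm diameter, flat 8 mm from the axis). Origin: bore axis, underside; z up; own x points from the axis to the bore's flat; the spanner flats face +x and -x.
- nut_a: Steel hexagon nut, 36 mm across the flats (41.6 across corners), 22 mm high, with a plain 21 mm hole through; lies flat on the mat, hole upright. Origin: centre of its underside; z up; two of its six flats face +y and -y of its own frame. There are two alike (nut_a, nut_b).
- nut_b: Steel hexagon nut, 36 mm across the flats (41.6 across corners), 22 mm high, with a plain 21 mm hole through; lies flat on the mat, hole upright. Origin: centre of its underside; z up; two of its six flats face +y and -y of its own frame. There are two alike (nut_a, nut_b).
- plug: Round steel screw plug standing on its head: knurled head of 40 mm diameter and 12 mm high, above it a threaded stem of 24 mm diameter; 34.5 mm high in all. Solid, no hole. Origin: centre of the head's underside; z up along the stem.
- stand: Fixed black block, 100 (x) x 80 (y) x 22 mm, clamp screw on its -y side, with a steel post: 48 mm flange, its top (shoulder) 28 mm above the origin; then a D-section, 25 mm diameter, flat 5.5 mm from the axis on the +x side; tapered from 72 to 84 mm up, stud to 92 mm. Origin: post axis, bench level; z up. A collar slides on when its x points along this x (2.5 mm clearance, about 10 degrees).
- nut_tray: Fixed cream open tray, 140 mm (own x) by 160 mm (own y), 28 mm high, walls and floor 4 mm. Two loose hexagon nuts of the same kind already lie in its +x half, about 40 mm from the middle; the -x half is free. Origin: centre of its underside; z up.
- plug_tray: Fixed cream open tray, same make: 140 mm (own x) by 160 mm (own y), 28 mm high, walls and floor 4 mm. Two loose round plugs of the same kind already stand in its +x half, about 40 mm from the middle; the -x half is free. Origin: centre of its underside; z up.
- regulator: Bystander: a small pressure regulator standing on the bench, a silver cylinder of 52 mm diameter with a black ribbed hand knob on top and a brass side port, 79 mm high, loose. Origin: centre of its underside. Leave it where it is.
- key_case: Bystander: an open orange case of hex keys, base 100 mm (x) by 130 mm (y) by 26 mm, its lid standing up at the +x edge to 115 mm, loose. Origin: centre of its underside. Leave it where it is.

How it is judged (in metres and radians):
On the way, in this order (a step that is already met when the one before it is completed fails the run):
1. the wide collar is keyed on the post, down on the shoulder (z of collar_wide in the frame of stand between 0.025 and 0.032 m and horizontal distance between collar_wide and stand below 0.008 m and angle between collar_wide's own z axis and vertical below 0.1 rad), for 0.2 s.
2. the narrow collar is keyed on the post, down on the wide one (all of step 1 and z of collar_narrow in the frame of stand between 0.043 and 0.05 m and horizontal distance between collar_narrow and stand below 0.008 m and angle between collar_narrow's own z axis and vertical below 0.1 rad), for 0.2 s.
At the end, for the whole second after the job is handed in: Collars level on the post, axes within 8 mm: wide one on the shoulder, narrow one on it (heights -3 to +4 mm). Nuts within the nut tray's walls, plug within the plug tray's, undersides below 34 mm over the tray's underside. All released and at rest; regulator and case not shifted 20 mm (all of step 2 and x of nut_a in the frame of nut_tray between -0.066 and 0.066 m and y of nut_a in the frame of nut_tray between -0.076 and 0.076 m and z of nut_a in the frame of nut_tray between -0.002 and 0.034 m and x of nut_b in the frame of nut_tray between -0.066 and 0.066 m and y of nut_b in the frame of nut_tray between -0.076 and 0.076 m and z of nut_b in the frame of nut_tray between -0.002 and 0.034 m and x of plug in the frame of plug_tray between -0.066 and 0.066 m and y of plug in the frame of plug_tray between -0.076 and 0.076 m and z of plug in the frame of plug_tray between -0.002 and 0.034 m and linear speed of each of collar_wide, collar_narrow, nut_a, nut_b, plug below 0.02 m/s); the robot touches nothing.
It fails at once if the regulator is shifted by more than 20 mm (distance of regulator from where it was at the start of the episode above 0.02 m).
It fails at once if the case of hex keys is shifted by more than 20 mm (distance of key_case from where it was at the start of the episode above 0.02 m).
It also fails if it takes over 112 s, if anything falls off the work surface, if the arm or the gripper's body presses on something with over 40 N, if the wrist force passes 120 N, or if a joint passes its speed limit or range.

### The arm

A 6-joint arm with a two-finger parallel gripper is mounted at the origin on the work surface. World frame = base frame: x ahead of the robot, y to its left, z up, the work surface at z = 0. Lengths are in mm, angles in rad, forces in N, time in s.
With the tool pointing down it reaches from about 350 to 975 mm from the base axis. Payload 7.1 kg.
Tool frame: the origin (TCP) lies midway between the tips of the shut fingers; the grasp point (between the pads) lies ctrl.grip_point_offset behind it (ctrl.grip_point_offset is the distance from the TCP to the grasp point, in mm); z points along the fingers, y is the line along which they close (so a half turn about z gives the same grasp; the last joint's range is limited). The gripper opens to 88 mm and grips with 3 to 60 N. Pads are 20 mm wide; open, the fingers measure 115 mm over their backs; the gripper's body (75 mm by 178 mm) begins 61 mm behind the grasp point.
Start: joints at [1.152, 0.423, 1.63, -0, 1.089, -0.019], TCP at [243.239, 575.708, 222.675] pointing down, gripper open.
Joint ranges: [-3, 3], [-0.9, 2.11], [0.09, 2.58], [-1.31, 4.45], [0.11, 2.69], [-2.54, 2.54]. Speed limits (rad/s): [2.39, 2.39, 3.01, 3.14, 3.14, 3.14].

### API

Orientations are given as a rotation vector (axis times angle).
In Python, from workcell import ctrl gives the robot as it stands.
- The arm moves only by the tool apply_moves, never from a script. Its argument "targets" is a list of rows, each an object of numbers: "tx", "ty", "tz": the shift along the world's x, y, z in m; "spin": the turn about the world's z in degrees. In form: [{"tx": .., "ty": .., "tz": .., "spin": ..}, ...]. A call has exactly 8 rows; each row is the pose to reach, as a shift and turn from the pose commanded when the call began; what a row does not reach only later rows make up. A row lasts 1/10 s, in which the tool goes at most 50 mm and 8.59 degrees, less where a joint would pass 70% of its speed; a pose out of reach is approached as far as the arm can. A call with a gripper value outside its range is refused whole. "gripper" is the closure, from -1 (fully open) to 1 (shut), set as the call begins (left out, the last holds). The fingers move at their own pace and stop on an object; the grip force is fixed at half the most. Time passes only in rows, so rows that repeat a pose let the fingers close, or fill a call up. It gives the time, the measured TCP pose, the force, the opening and the grip force at its end, in the units of the state.
- ctrl.get_obs(): the state, without advancing time (a new reading comes with each control period).
- ctrl.get_image(name): name is "scene" or "side" or "wrist"; returns the picture (480x640x3 uint8, red, green, blue); there is no depth.
- ctrl.get_calibration(name): a dict with "fov_y" (degrees; the focal length in pixels is half the picture's height over the tangent of half this angle, whatever the lens; pixels are square), "cx", "cy" (the principal point, pixels), "rvec" (rotation vector, rad) and "tvec" (3), from world to camera coordinates, as OpenCV has them. Camera axes: x right, y down, z forward; pixel columns grow to the right and rows downward; lengths in mm; the calibration is good to about 2 mm. The wrist camera is an equidistant fisheye: a pixel r from the principal point sees the ray r / f radians off the axis. A picture is of the moment at which its call begins: read the wrist's pose just before it. get_calibration takes no time and is no camera call; for the wrist camera it gives the pose at the moment of the call.
- ctrl.close_job(): hands the job in; it is judged then, once.
Trained networks look in the newest picture that a camera, given by its name, has taken for a name from the list of things; names that differ only in an ending like _2 or _b are one class to them, and where a whole thing is asked for, a point or a joint stands for the part that bears it (a point fixed in the world has none). Each returns a list of dicts, best first, with "score" (0 to 1); they miss things now and then, are a little off and sometimes report something else, mostly with a low value. They report only what shows in the picture. A call takes as long as a camera call.
- ctrl.outline_of(name, camera): "pixels" (480x640 bool, what is visible of it) and "box" ([left, top, right, bottom] in pixels, round what is visible of it).
- ctrl.pinpoint(name, camera): "uv" ([column, row] in pixels: a listed point, or the origin of a listed thing).
The state is a dict: "t": time; "qpos": joint angles; "qvel": joint speeds; "joint_torque": joint torques, N m; "ee_pos": TCP position; "orientation": TCP orientation; "ft_force": force on the tool from outside, world axes, zero at the start; "moment": the same for the moment, N m; "width": finger opening in mm; "grasp_force": force on a finger pad.
Only numpy, scipy, OpenCV 4.12 (cv2) and the standard library are available. Lean on these libraries where they do the work, as an engineer would, in place of code of your own. Each camera call takes 0.05 s, during which the arm holds its last target. There are 200 camera calls.

## Working session

There is one attempt and no reset: what is moved stays moved. The work goes in short steps, Python scripts to look and compute and a tool call to move; the robot and the scene stay as the last step left them, time stands still between calls to the robot, and variables do not carry over. Pictures are saved under pics/ and viewed, at most 14 in all, crops included, and the job is handed in when it is done.

Besides the shell and the picture viewer there is one more tool, called after "Request:" as a command line: name --argument value ..., lists and objects as JSON in quotes. apply_moves: Moves the arm, as the interface text tells. Its arguments: {"type":"object","properties":{"targets":{"type":"array"},"gripper":{"type":"number"}},"required":["targets"]}

```bash
ls; mkdir -p pics
python3 - <<'E'
from workcell import ctrl
import cv2
o=ctrl.get_obs(); print({k:o[k] for k in('t','ee_pos','orientation','width','ft_force')}, ctrl.grip_point_offset)
for n in('scene','side','wrist'):
    print(n,ctrl.get_calibration(n))
    cv2.imwrite(f'pics/{n}0.png',cv2.cvtColor(ctrl.get_image(n),cv2.COLOR_RGB2BGR))
E
```

```text
pics
{'t': 0.0, 'ee_pos': array([243.02716472, 575.18896827, 221.86327399]), 'orientation': array([-6.23735305e-01, -3.07874384e+00,  2.45528718e-03]), 'width': 87.76711898092883, 'ft_force': array([ 0.19457636, -0.09343891, -0.26286131])} 18.700000000000003
scene {'fov_y': 43.942908913157275, 'cx': 325.7053410926072, 'cy': 237.70711181908067, 'rvec': array([ 1.0843164 ,  2.37884525, -0.99377414]), 'tvec': array([ 387.56726462, -283.34750188, 1619.56339135])}
side {'fov_y': 54.73169906019377, 'cx': 321.85390063063153, 'cy': 235.8549564830019, 'rvec': array([ 0.17443926, -2.80081166,  1.32252923]), 'tvec': array([578.50138779,  83.59605393, 782.69352426])}
wrist {'fov_y': 65.70646984690485, 'cx': 322.61673376990046, 'cy': 249.0834147626414, 'rvec': array([-2.42507802, -1.6119966 , -0.21228633]), 'tvec': array([-623.63282844,  -33.08412461,  388.99985107])}
```

View pics/scene0.png

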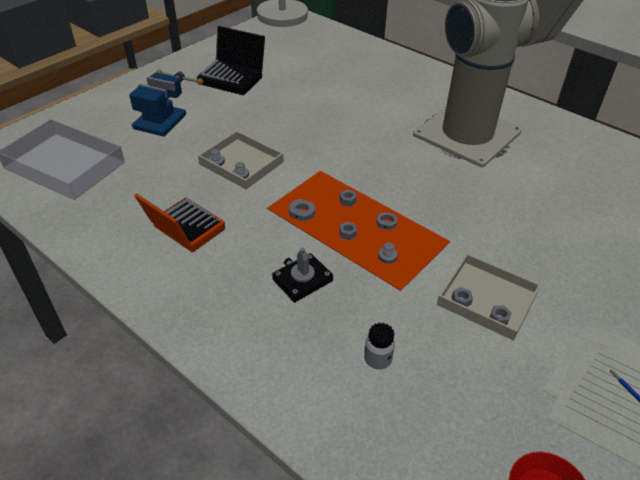

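View pics/side0.png

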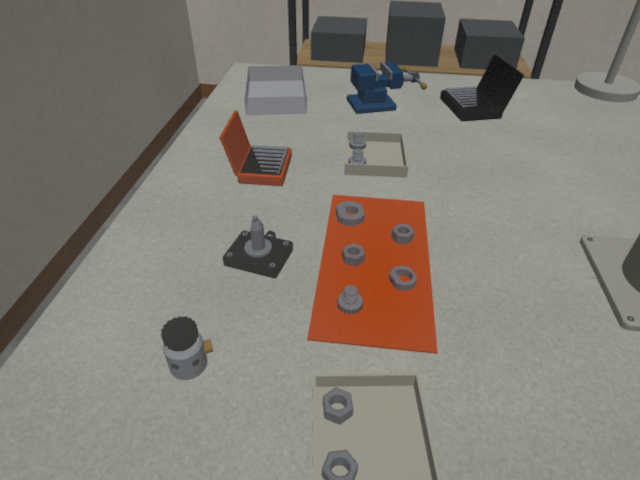

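View pics/wrist0.png

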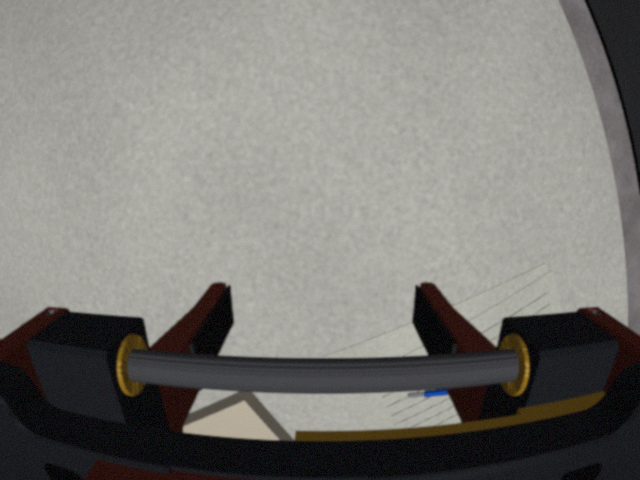

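The scene picture shows the wide collar at (302,210), nuts at (348,198) and (348,231), the narrow collar at (387,221), the plug at (388,254), the stand at (303,272), the nut tray at (488,297) and the plug tray at (240,160). The side view agrees. The wrist camera sees only bare bench and a corner of the nut tray.

```bash
cat > h.py <<'E'
from workcell import ctrl
import numpy as np, cv2
from scipy.spatial.transform import Rotation as Ro
np.set_printoptions(precision=1,suppress=True)
def cam(n):
    c=ctrl.get_calibration(n); f=240/np.tan(np.radians(c['fov_y']/2))
    return n,f,c['cx'],c['cy'],Ro.from_rotvec(c['rvec']).as_matrix(),np.array(c['tvec'])
def rays(C,uv):
    n,f,cx,cy,R,t=C; d=(np.atleast_2d(uv)-[cx,cy])/f
    if n=='wrist':
        r=np.linalg.norm(d,axis=1,keepdims=True)+1e-9; v=np.hstack([d/r*np.sin(r),np.cos(r)])
    else: v=np.hstack([d,np.ones((len(d),1))])
    return -R.T@t, v@R
def atz(C,uv,z):
    o,v=rays(C,uv); return o+v*((z-o[2])/v[:,2])[:,None]
def proj(C,P):
    n,f,cx,cy,R,t=C; p=np.atleast_2d(P)@R.T+t
    if n=='wrist':
        r=np.linalg.norm(p[:,:2],axis=1,keepdims=True); return p[:,:2]/r*np.arctan2(r,p[:,2:])*f+[cx,cy]
    return p[:,:2]/p[:,2:]*f+[cx,cy]
def save(n,im): cv2.imwrite('pics/'+n,cv2.cvtColor(im,cv2.COLOR_RGB2BGR))
E
python3 - <<'E'
from h import *
for n in('scene','side'):
    C=cam(n)
    for k in('collar_wide','collar_narrow','nut_a','plug','stand','nut_tray','plug_tray','regulator','key_case'):
        for r in ctrl.pinpoint(k,n)[:5 if k in('nut_a','plug') else 2]:
            print(n,k,round(r['score'],2),np.array(r['uv']),atz(C,r['uv'],4 if k in('nut_a','plug') else 0)[0])
E
```

```text
scene collar_wide 0.88 [299.9 211.3] [ 540.3 -126.9    0. ]
scene collar_narrow 0.49 [382.9 223.5] [445.5  41.9   0. ]
scene nut_a 0.65 [348.2 195. ] [423.8 -77.5   4. ]
scene nut_a 0.63 [348.4 235.7] [532.2  10.8   4. ]
scene plug 0.7 [388.1 257.4] [527.8 116.3   4. ]
scene stand 0.64 [298.8 278. ] [695.2  10.9   0. ]
scene nut_tray 0.98 [488.6 299.6] [485.2 335.9   0. ]
scene nut_tray 0.44 [186.2 229.1] [ 753.4 -275.6    0. ]
scene plug_tray 0.95 [240.1 161.4] [ 500.4 -368.2    0. ]
scene plug_tray 0.65 [347.9 233.3] [523.6   2.6   0. ]
scene regulator 0.63 [377.7 358.5] [745.8 252.6  -0. ]
scene key_case 0.82 [189.3 229.3] [ 749.3 -270.     0. ]
side collar_wide 0.57 [349.7 219.8] [ 540.6 -110.1    0. ]
side collar_wide 0.48 [266.1 171.2] [ 741.  -264.8    0. ]
side collar_narrow 0.83 [402.2 279.2] [440.3  43.2   0. ]
side nut_a 0.68 [398.6 239.7] [445.9 -56.5   4. ]
side nut_a 0.6 [350.6 257.5] [530.9   4.4   4. ]
side plug 0.59 [351.5 305.3] [521.5 116.8   4. ]
side stand 0.56 [258.  259.1] [693.4  25.9   0. ]
side stand 0.46 [267.  171.1] [ 739.1 -265.5    0. ]
side nut_tray 0.92 [369.3 445.7] [484.3 337.5   0. ]
side plug_tray 0.85 [375.7 161.2] [ 496.3 -343.8    0. ]
side regulator 0.63 [192.6 362.9] [736.  249.9   0. ]
side key_case 0.81 [266.3 170.8] [ 741.  -266.5    0. ]
```

Run:
```python
from h import *
o=ctrl.get_obs();C=cam('wrist');T=Ro.from_rotvec(o['orientation']).as_matrix()
print(T, 'cam',-C[4].T@C[5],'axis',C[4][2],'camx',C[4][0])
print('cam in tool',T.T@(-C[4].T@C[5]-o['ee_pos']), T.T@C[4][2])
print('q6',o['qpos'],'f',C[1])
for u in([10,10],[320,10],[630,10],[10,240],[320,240],[320,280],[630,240]): print(u,T.T@(atz(C,u,0)[0]-o['ee_pos']))
```

```text
[[-0.9  0.4  0. ]
 [ 0.4  0.9 -0. ]
 [-0.  -0.  -1. ]] cam [177.5 603.1 383.4] axis [ 0.2 -0.1 -1. ] camx [ 0.4  0.9 -0. ]
cam in tool [  71.3   -0.4 -160.7] [-0.3 -0.   1. ]
q6 [ 1.2  0.4  1.6 -0.   1.1 -0. ] f 371.64829954431775
[10, 10] [ 310.6 -435.8  222.7]
[320, 10] [223.5  -3.7 222.7]
[630, 10] [307.8 420.3 222.7]
[10, 240] [ -20.6 -441.4  222.7]
[320, 240] [-22.9  -3.3 222.7]
[320, 280] [-68.   -3.3 222.7]
[630, 240] [-18.8 427.3 222.7]
```

Request:
apply_moves --targets '[{"tx":0.257,"ty":-0.655,"tz":0,"spin":-67},{"tx":0.257,"ty":-0.655,"tz":0,"spin":-67},{"tx":0.257,"ty":-0.655,"tz":0,"spin":-67},{"tx":0.257,"ty":-0.655,"tz":0,"spin":-67},{"tx":0.257,"ty":-0.655,"tz":0,"spin":-67},{"tx":0.257,"ty":-0.655,"tz":0,"spin":-67},{"tx":0.257,"ty":-0.655,"tz":0,"spin":-67},{"tx":0.257,"ty":-0.655,"tz":0,"spin":-67}]'

```text
t: 1.85
ee_pos: [389.8, 201.6, 223.0]
orientation: [2.225, 2.217, 0.001]
ft_force: [1.7, -0.1, -0.4]
width: 88.0
grasp_force: 0.0
```

Request:
apply_moves --targets '[{"tx":0.11,"ty":-0.28,"tz":0,"spin":0},{"tx":0.11,"ty":-0.28,"tz":0,"spin":0},{"tx":0.11,"ty":-0.28,"tz":0,"spin":0},{"tx":0.11,"ty":-0.28,"tz":0,"spin":0},{"tx":0.11,"ty":-0.28,"tz":0,"spin":0},{"tx":0.11,"ty":-0.28,"tz":0,"spin":0},{"tx":0.11,"ty":-0.28,"tz":0,"spin":0},{"tx":0.11,"ty":-0.28,"tz":0,"spin":0}]'

```text
t: 2.65
ee_pos: [499.3, -77.7, 222.5]
orientation: [-2.223, -2.22, 0.0]
ft_force: [-0.0, 0.6, -0.5]
width: 87.6
grasp_force: 0.0
```

Run:
```python
from h import *
print(ctrl.get_obs()['ee_pos']);C=cam('wrist');im=ctrl.get_image('wrist');save('w1.png',im);np.save('w1.npy',im)
import pickle;pickle.dump(C,open('w1.pkl','wb'))
for k,z in(('collar_wide',0),('collar_narrow',0),('nut_a',0),('plug',0),('stand',0)):
    for r in ctrl.pinpoint(k,'wrist')[:3]: print('pin',k,round(r['score'],2),np.array(r['uv']),atz(C,r['uv'],z)[0])
    for r in ctrl.outline_of(k,'wrist')[:3]: print('out',k,round(r['score'],2),np.array(r['box']),r['pixels'].sum())
```

```text
[499.3 -77.7 222.5]
pin collar_wide 0.76 [361.9 249.9] [ 541.5 -111.8    0. ]
out collar_wide 0.78 [338.  226.2 391.9 286.3] 2208
pin collar_narrow 0.57 [265.7  95.9] [441.1  51.    0. ]
out collar_narrow 0.61 [240.2  71.5 287.  120.7] 1126
pin nut_a 0.9 [265.  203.3] [439.  -61.3   0. ]
pin nut_a 0.59 [347.8 139.9] [524.9   4.3   0. ]
out nut_a 0.82 [242.  188.1 283.3 225.1] 1010
out nut_a 0.59 [330.  116.6 368.2 156. ] 914
pin plug 0.68 [349.7  34.7] [527. 117.   0.]
out plug 0.68 [327.8  15.3 369.7  54.5] 1284
pin stand 0.92 [500. 133.] [693.8  21.1   0. ]
out stand 0.74 [483.5 328.4 498.1 346.3] 196
out stand 0.59 [454.6  82.6 552.6 181.7] 6573
out stand 0.52 [240.8  73.  286.4 117.8] 1169
```

View pics/w1.png

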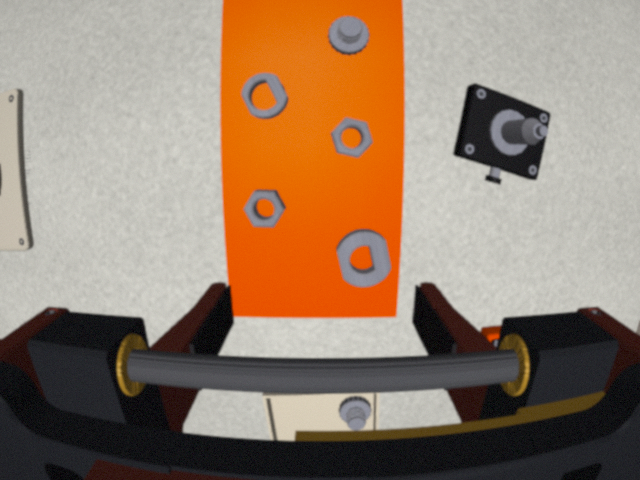

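The wrist view shows the wide collar at (363,258) with its bore flat to the right, and the narrow collar at (265,96) with its flat to the upper right. The nuts are at (265,208) and (351,137), the plug at (349,35), and the stand at (505,130), turned about −17°. I'll fit silhouettes for exact poses.

```bash
cat > fit.py <<'E'
from h import *
from scipy.optimize import minimize
S=4
a=np.linspace(0,2*np.pi,90,endpoint=False)
def coin(R,f=None,two=True):
    p=np.c_[R*np.cos(a),R*np.sin(a)]
    if f: p[:,0]=np.clip(p[:,0],-f if two else -R,f)
    return p
hexa=np.array([[np.cos(k),np.sin(k)] for k in np.arange(6)*np.pi/3])*36/np.sqrt(3)
SH={'collar_wide':([(coin(30,26),0,18)],coin(15,8,False)),'collar_narrow':([(coin(23,20),0,16)],coin(15,8,False)),
 'nut':([(hexa,0,22)],coin(10.5)),'plug':([(coin(20),0,12),(coin(12),12,34.5)],None),
 'stand':([(np.array([[50,40],[-50,40],[-50,-40],[50,-40.]]),0,22)],None)}
def poly(C,p,z,x,off):
    c,s=np.cos(x[2]),np.sin(x[2]); P=np.c_[p@np.array([[c,s],[-s,c]])+x[:2],np.full(len(p),z)]
    return np.round((proj(C,P)+.5)*S*16-off*16*S).astype(np.int32)
def render(C,k,x,box,z0=0):
    l,t,w,h=box; off=np.array([l,t]); m=np.zeros((h*S,w*S),np.uint8)
    for p,z1,z2 in SH[k][0]:
        h_=cv2.convexHull(np.vstack([poly(C,p,z1+z0,x,off),poly(C,p,z2+z0,x,off)])); cv2.fillPoly(m,[h_],1,shift=4)
    if SH[k][1] is not None:
        b=[cv2.fillPoly(np.zeros_like(m),[poly(C,SH[k][1],z+z0,x,off)],1,shift=4) for z in(0,SH[k][0][0][2])]
        m[(b[0]&b[1])>0]=0
    return cv2.resize(m.astype(np.float32),(w,h),interpolation=cv2.INTER_AREA)
def fit(C,mask,k,xy,yaws,z0=0,pad=55):
    u=proj(C,[xy[0],xy[1],z0+10])[0].astype(int); l,t=np.maximum(u-pad,0); r,b=np.minimum(u+pad,[640,480]); box=(l,t,r-l,b-t)
    M=mask[t:b,l:r].astype(np.float32)
    best=None
    for y in yaws:
        x0=np.array([*xy,y]); sc=np.array([5,5,.15])
        q=minimize(lambda d:np.abs(render(C,k,x0+d*sc,box,z0)-M).sum()/M.sum(),np.zeros(3),method='Nelder-Mead',options=dict(initial_simplex=np.vstack([[0,0,0],np.eye(3)]),xatol=.01,fatol=1e-4))
        if best is None or q.fun<best[1]: best=(x0+q.x*sc,q.fun)
    return best
E
cat > m1.py <<'E'
from fit import *
import pickle
C=pickle.load(open('w1.pkl','rb'));im=np.load('w1.npy');hsv=cv2.cvtColor(im,cv2.COLOR_RGB2HSV)
steel=(hsv[...,1]<110)
Y=np.radians(np.arange(-180,180,30))
def near(mask,u,r=28):
    n,lab=cv2.connectedComponents(mask.astype(np.uint8)); u=np.array(u)
    out=np.zeros(mask.shape,bool); sub=lab[u[1]-r:u[1]+r,u[0]-r:u[0]+r]; ids=np.bincount(sub[sub>0]); return lab==ids.argmax()
for k,xy,uv,ys in(('collar_wide',(541,-111),(363,258),Y),('collar_narrow',(441,48),(265,96),Y),('nut',(439,-60),(265,208),Y[6:8]),('nut',(526,4),(351,137),Y[6:8]),('plug',(527,117),(349,35),[0])):
    m=near(steel,uv); x,e=fit(C,m,k,xy,ys); print(k,x[:2],np.degrees(x[2]),'err %.3f'%e)
dark=(hsv[...,2]<55); dark=cv2.morphologyEx(near(dark,(490,120)).astype(np.uint8),cv2.MORPH_CLOSE,np.ones((5,5)))
dark=cv2.morphologyEx(dark,cv2.MORPH_OPEN,np.ones((13,13)))
h=cv2.convexHull(np.argwhere(dark)[:,::-1].astype(np.int32)); m=cv2.fillPoly(np.zeros(dark.shape,np.uint8),[h],1)
x,e=fit(C,m,'stand',(694,21),[-.5,-.3,-.1],pad=75); print('stand',x[:2],np.degrees(x[2]),e)
E
python3 m1.py
```

```text
collar_wide [ 542.  -118.2] 13.618493290354134 err 0.088
collar_narrow [440.9  50.8] 27.201790112742124 err 0.120
nut [439.9 -64.2] 2.134883669026374 err 0.172
nut [527.1   6.7] 47.575908686260846 err 0.116
plug [525.  115.2] 4.785794048227718 err 0.068
stand [695.1  20.7] -3.9933006576354337 0.4114350378513336
```

```bash
cat >> m1.py <<'E'
print(m.sum(), dark.sum(), hsv[110,485], hsv[150,540])
res=[('collar_wide',(542,-118.2,13.6)),('collar_narrow',(440.9,50.8,27.2)),('nut',(439.9,-64.2,2.1)),('nut',(527.1,6.7,47.6)),('plug',(525,115.2,0)),('stand',(694,21,-17))]
v=cv2.resize(im[0:300,220:560],None,fx=2,fy=2,interpolation=cv2.INTER_CUBIC)
for k,x in res:
    x=(x[0],x[1],np.radians(x[2]))
    for p,z1,z2 in SH[k][0]+([(SH[k][1],0,SH[k][0][0][2])] if SH[k][1] is not None else []):
        for z,c in((z1,(0,0,255)),(z2,(0,255,0))):
            q=((poly(C,p,z,x,np.array([220,0]))/16/S)*2).astype(np.int32); cv2.polylines(v,[q],True,c,1)
save('ov1.png',v)
E
python3 m1.py|tail -1
```

```text
4695 2764 [36 36 35] [126  39  33]
```

View pics/ov1.png

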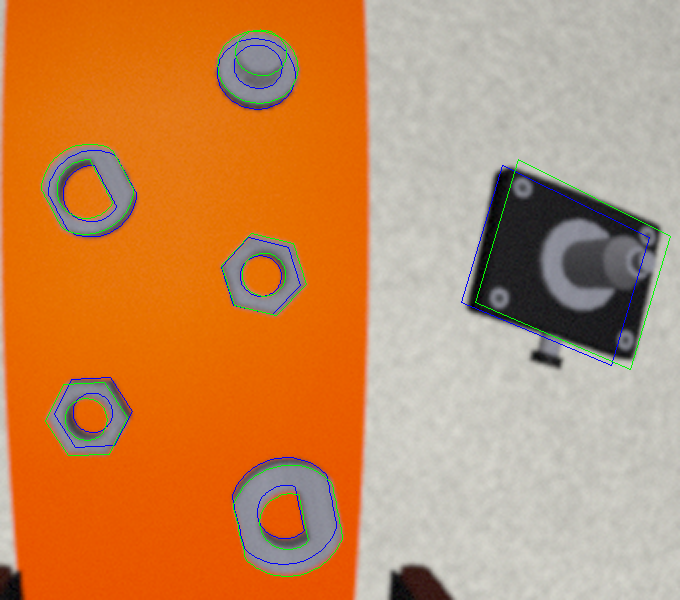

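```bash
cat > m2.py <<'E'
from fit import *
import pickle
C=pickle.load(open('w1.pkl','rb'));im=np.load('w1.npy')
d=(im.max(2)<75); d[:75]=0; d[190:]=0; d[:,:445]=0; d[:,552:]=0; d[163:,480:506]=0; d[168:,480:503]=0
d=d.astype(np.uint8); d[:,:]=cv2.morphologyEx(d,cv2.MORPH_OPEN,np.ones((3,3)))
h=cv2.convexHull(np.argwhere(d)[:,::-1].astype(np.int32)); m=cv2.fillPoly(np.zeros(d.shape,np.uint8),[h],1)
x,e=fit(C,m,'stand',(693,20),[-.5,-.3,-.1],pad=75); print('stand',x[:2],np.degrees(x[2]),e)
# post top: light stud tip; flange ring centre prediction
for z in (28,84,92): print(z,proj(C,[x[0],x[1],z]))
v=cv2.resize(im[70:200,440:570],None,fx=4,fy=4,interpolation=cv2.INTER_CUBIC)
for z,c in((0,(0,0,255)),(22,(0,255,0))): cv2.polylines(v,[((poly(C,SH['stand'][0][0][0],z,x,np.array([440,70]))/16/S)*4).astype(np.int32)],True,c,1)
for z,r in((28,24),(84,6),(92,6)): cv2.polylines(v,[((poly(C,coin(r),z,x,np.array([440,70]))/16/S)*4).astype(np.int32)],True,(255,0,0),1)
save('ov2.png',v)
E
python3 m2.py
```

```text
stand [694.1  22. ] -11.91466713450747 0.09327597171068192
28 [[512.1 131.7]]
84 [[540.7 130.4]]
92 [[545.4 130.2]]
```

View pics/ov2.png

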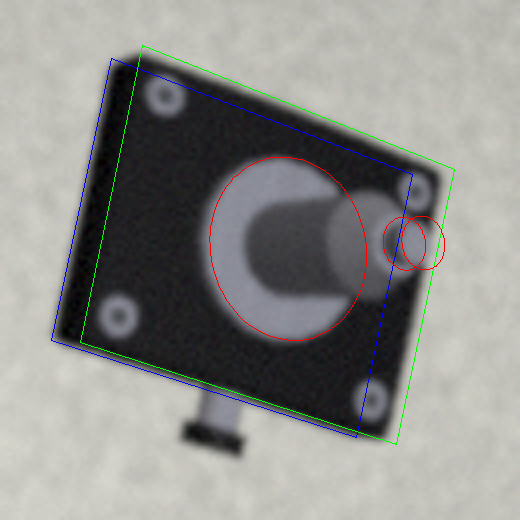

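The overlay fits the parts well, and the stand comes out at about (692.5,22), yaw −12°. Next I move over the wide collar and re-measure from lower down.

Request:
apply_moves --targets '[{"tx":0.043,"ty":-0.0405,"tz":-0.05,"spin":13.6},{"tx":0.043,"ty":-0.0405,"tz":-0.12,"spin":13.6},{"tx":0.043,"ty":-0.0405,"tz":-0.12,"spin":13.6},{"tx":0.043,"ty":-0.0405,"tz":-0.12,"spin":13.6},{"tx":0.043,"ty":-0.0405,"tz":-0.12,"spin":13.6},{"tx":0.043,"ty":-0.0405,"tz":-0.12,"spin":13.6},{"tx":0.043,"ty":-0.0405,"tz":-0.12,"spin":13.6},{"tx":0.043,"ty":-0.0405,"tz":-0.12,"spin":13.6}]' --gripper -1

```text
t: 4.0
ee_pos: [543.2, -117.1, 104.6]
orientation: [1.939, 2.468, 0.002]
ft_force: [-0.8, -0.3, -0.4]
width: 87.6
grasp_force: 0.0
```

```bash
cat > look.py <<'E'
# usage: look.py name kind x y yaw z0 ; snap, fit on mat, overlay
from fit import *
import sys
name,k=sys.argv[1:3]; x,y,yaw=map(float,sys.argv[3:6])
o=ctrl.get_obs();C=cam('wrist');im=ctrl.get_image('wrist')
hsv=cv2.cvtColor(im,cv2.COLOR_RGB2HSV); st=(hsv[...,1]<110).astype(np.uint8)
u=proj(C,[x,y,10])[0]; print('tcp',o['ee_pos'],'uv',u)
n,lab=cv2.connectedComponents(st); yy,xx=np.mgrid[:480,:640]
ids=np.bincount(lab[(np.hypot(xx-u[0],yy-u[1])<40)&(lab>0)]); m=lab==ids.argmax()
b,e=fit(C,m,k,(x,y),np.radians([yaw,yaw+12,yaw-12]),pad=110); print(k,b[:2],np.degrees(b[2]),'err %.3f'%e)
T=Ro.from_rotvec(o['orientation']).as_matrix(); print('tool y deg',np.degrees(np.arctan2(T[1,1],T[0,1])),'object in tool',(T.T@(np.r_[b[:2],0]-o['ee_pos']))[:2],'q6',o['qpos'][5])
save(name,im)
E
python3 look.py w2.png collar_wide 542 -118 13.6
```

```text
tcp [ 543.2 -117.1  104.6] uv [320.3 251.7]
collar_wide [ 541.9 -117.5] 13.804247438153109 err 0.061
tool y deg 13.709101192836135 object in tool [ 0.1 -1.7] q6 -0.47305295235412675
```

View pics/w2.png

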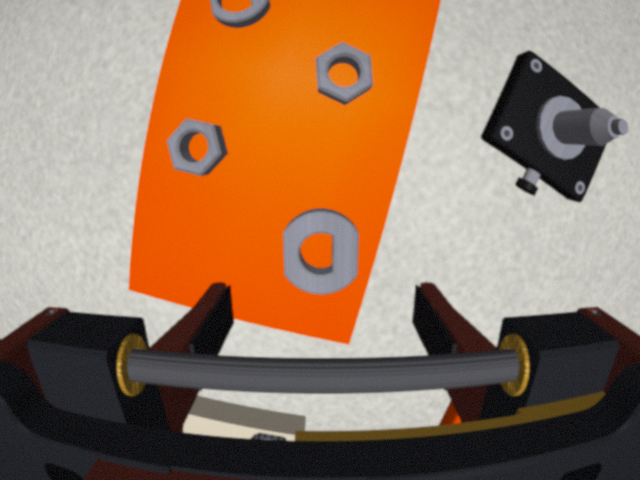

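The collar at (320,252) sits centred between the fingers with its flats square to them, so I can go down and grip it.

Request:
apply_moves --targets '[{"tx":-0.001,"ty":-0.0005,"tz":-0.04,"spin":0},{"tx":-0.001,"ty":-0.0005,"tz":-0.075,"spin":0},{"tx":-0.001,"ty":-0.0005,"tz":-0.09,"spin":0},{"tx":-0.001,"ty":-0.0005,"tz":-0.096,"spin":0},{"tx":-0.001,"ty":-0.0005,"tz":-0.1,"spin":0},{"tx":-0.001,"ty":-0.0005,"tz":-0.1,"spin":0},{"tx":-0.001,"ty":-0.0005,"tz":-0.1,"spin":0},{"tx":-0.001,"ty":-0.0005,"tz":-0.1,"spin":0}]'

```text
t: 4.85
ee_pos: [542.2, -117.8, 3.7]
orientation: [1.94, 2.469, 0.001]
ft_force: [-1.5, 0.3, 0.1]
width: 87.9
grasp_force: 0.0
```

Request:
apply_moves --targets '[{"tx":0,"ty":0,"tz":0,"spin":0},{"tx":0,"ty":0,"tz":0,"spin":0},{"tx":0,"ty":0,"tz":0,"spin":0},{"tx":0,"ty":0,"tz":0,"spin":0},{"tx":0,"ty":0,"tz":0,"spin":0},{"tx":0,"ty":0,"tz":0,"spin":0},{"tx":0,"ty":0,"tz":0,"spin":0},{"tx":0,"ty":0,"tz":0,"spin":0}]' --gripper 1

```text
t: 5.65
ee_pos: [541.7, -117.8, 3.4]
orientation: [1.94, 2.47, 0.001]
ft_force: [-1.3, -1.3, 5.3]
width: 51.4
grasp_force: 31.6
```

Request:
apply_moves --targets '[{"tx":0,"ty":0,"tz":0.03,"spin":0},{"tx":0,"ty":0,"tz":0.08,"spin":0},{"tx":0,"ty":0,"tz":0.13,"spin":-4},{"tx":0.03,"ty":0.02,"tz":0.16,"spin":-12},{"tx":0.07,"ty":0.04,"tz":0.177,"spin":-20},{"tx":0.11,"ty":0.065,"tz":0.177,"spin":-25.7},{"tx":0.138,"ty":0.081,"tz":0.177,"spin":-25.7},{"tx":0.138,"ty":0.081,"tz":0.177,"spin":-25.7}]'

```text
t: 6.45
ee_pos: [682.4, -34.3, 179.7]
orientation: [2.438, 1.979, 0.004]
ft_force: [0.6, -0.4, -1.5]
width: 52.0
grasp_force: 30.0
```

Run:
```python
from fit import *
import pickle
o=ctrl.get_obs();C=cam('wrist');im=ctrl.get_image('wrist');print(o['ee_pos'],o['width'],o['grasp_force'],o['orientation'])
pickle.dump(C,open('w3.pkl','wb'));np.save('w3.npy',im)
x=(692.5,22,np.radians(-12))
v=im.copy()
v=cv2.resize(im,(800,600),interpolation=cv2.INTER_CUBIC)
u=proj(C,[692.5,22,40])[0];print(u)
l=np.clip((u-[130,110]).astype(int),0,[380,260]); v=cv2.resize(im[l[1]:l[1]+220,l[0]:l[0]+260],None,fx=2.7,fy=2.7,interpolation=cv2.INTER_CUBIC);print(l)
def dr(p,z,c): cv2.polylines(v,[((poly(C,p,z,x,l)/16/S)*2.7).astype(np.int32)],True,c,1)
dr(SH['stand'][0][0][0],0,(0,0,255));dr(SH['stand'][0][0][0],22,(0,255,0));dr(coin(24),28,(255,0,0));dr(coin(12.5,5.5,False),72,(255,0,255))
dr(coin(12.5,5.5,False),28,(255,255,0))
save('ov3.png',v)
```

```text
[682.4 -34.3 179.7] 52.00674221268493 30.000094324350357 [2.4 2.  0. ]
[319.9 167.6]
[189  57]
```

View pics/ov3.png

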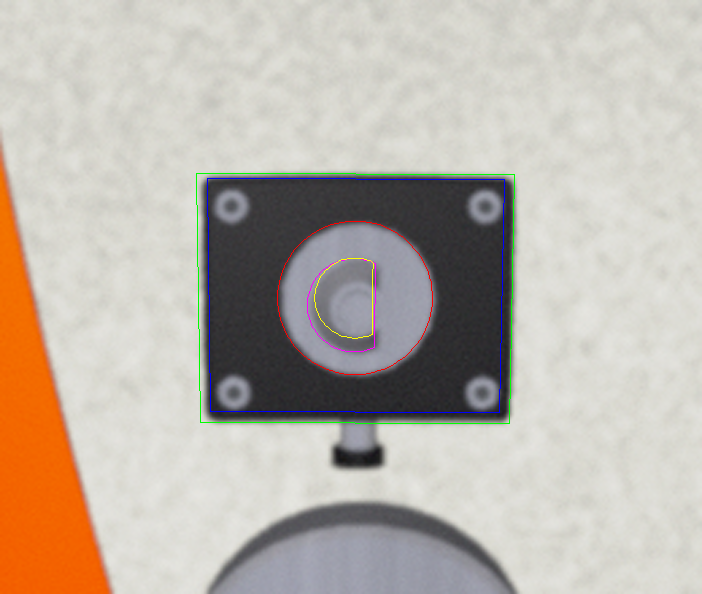

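The post matches the prediction to within about 1 mm, with its flat facing right and the yaw at −12°. I'll move over it and stop just above the stud.

Request:
apply_moves --targets '[{"tx":0.0108,"ty":0.0563,"tz":0,"spin":0},{"tx":0.0108,"ty":0.0563,"tz":-0.02,"spin":0},{"tx":0.0108,"ty":0.0563,"tz":-0.05,"spin":0},{"tx":0.0108,"ty":0.0563,"tz":-0.07,"spin":0},{"tx":0.0108,"ty":0.0563,"tz":-0.07,"spin":0},{"tx":0.0108,"ty":0.0563,"tz":-0.07,"spin":0},{"tx":0.0108,"ty":0.0563,"tz":-0.07,"spin":0},{"tx":0.0108,"ty":0.0563,"tz":-0.07,"spin":0}]'

```text
t: 7.3
ee_pos: [690.9, 19.3, 111.3]
orientation: [2.441, 1.976, 0.003]
ft_force: [-1.0, -0.4, -1.8]
width: 51.9
grasp_force: 30.0
```

```bash
cat > hover.py <<'E'
from fit import *
import sys
o=ctrl.get_obs();C=cam('wrist');im=ctrl.get_image('wrist');T=Ro.from_rotvec(o['orientation']).as_matrix()
print(o['ee_pos'],'yaw',np.degrees(np.arctan2(T[1,1],T[0,1])),o['width'],o['grasp_force'])
x=(693.2,22,np.radians(-12));u=proj(C,[693.2,22,90])[0];l=np.clip((u-[120,100]).astype(int),0,[400,280]);print(l)
v=cv2.resize(im[l[1]:l[1]+200,l[0]:l[0]+240],None,fx=3,fy=3,interpolation=cv2.INTER_CUBIC)
def dr(p,z,c): cv2.polylines(v,[((poly(C,p,z,x,l)/16/S)*3).astype(np.int32)],True,c,1)
dr(SH['stand'][0][0][0],22,(0,255,0));dr(coin(12.5,5.5,False),72,(255,0,255))
z=o['ee_pos'][2]-3.5; x=(*o['ee_pos'][:2],np.radians(-12)); k=sys.argv[2]; H=SH[k][0][0][2]
dr(SH[k][0][0][0],z+H,(255,255,0));dr(SH[k][1],z+H,(255,255,0));dr(SH[k][1],z,(0,255,255))
save(sys.argv[1],v)
E
python3 hover.py ov4.png collar_wide
```

```text
[690.9  19.3 111.3] yaw -12.02531721799464 51.89442760352292 29.999839067459106
[205 183]
```

View pics/ov4.png

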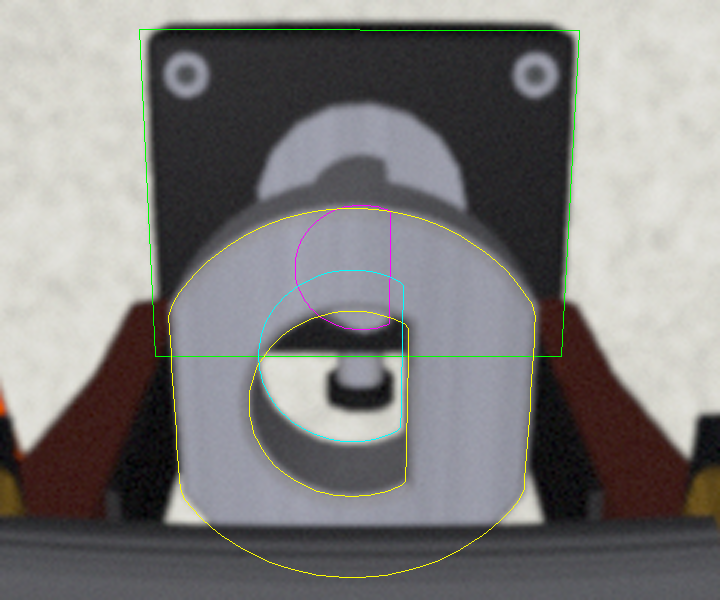

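The held collar fits the model at the measured TCP. It still needs +2.3 mm in x and +2.7 mm in y, so I shift it and lower it over the taper.

Request:
apply_moves --targets '[{"tx":0.0023,"ty":0.0027,"tz":0,"spin":0},{"tx":0.0023,"ty":0.0027,"tz":0,"spin":0},{"tx":0.0023,"ty":0.0027,"tz":-0.01,"spin":0},{"tx":0.0023,"ty":0.0027,"tz":-0.02,"spin":0},{"tx":0.0023,"ty":0.0027,"tz":-0.03,"spin":0},{"tx":0.0023,"ty":0.0027,"tz":-0.038,"spin":0},{"tx":0.0023,"ty":0.0027,"tz":-0.045,"spin":0},{"tx":0.0023,"ty":0.0027,"tz":-0.045,"spin":0}]'

```text
t: 8.15
ee_pos: [691.5, 22.3, 63.0]
orientation: [-2.44, -1.976, 0.003]
ft_force: [0.2, -0.1, -3.2]
width: 51.8
grasp_force: 30.0
```

Request:
apply_moves --targets '[{"tx":0,"ty":0,"tz":-0.008,"spin":0},{"tx":0,"ty":0,"tz":-0.016,"spin":0},{"tx":0,"ty":0,"tz":-0.022,"spin":0},{"tx":0,"ty":0,"tz":-0.026,"spin":0},{"tx":0,"ty":0,"tz":-0.029,"spin":0},{"tx":0,"ty":0,"tz":-0.03,"spin":0},{"tx":0,"ty":0,"tz":-0.03,"spin":0},{"tx":0,"ty":0,"tz":-0.03,"spin":0}]'

```text
t: 8.95
ee_pos: [692.6, 22.3, 34.9]
orientation: [2.441, 1.977, 0.001]
ft_force: [0.3, -0.1, -2.0]
width: 51.9
grasp_force: 30.0
```

Request:
apply_moves --targets '[{"tx":0,"ty":0,"tz":-0.001,"spin":0},{"tx":0,"ty":0,"tz":-0.002,"spin":0},{"tx":0,"ty":0,"tz":-0.003,"spin":0},{"tx":0,"ty":0,"tz":-0.003,"spin":0},{"tx":0,"ty":0,"tz":-0.003,"spin":0},{"tx":0,"ty":0,"tz":-0.003,"spin":0},{"tx":0,"ty":0,"tz":-0.003,"spin":0},{"tx":0,"ty":0,"tz":-0.003,"spin":0}]'

```text
t: 9.75
ee_pos: [692.5, 22.3, 31.7]
orientation: [2.442, 1.977, 0.0]
ft_force: [-0.1, -0.3, -1.5]
width: 52.1
grasp_force: 30.0
```

Request:
apply_moves --targets '[{"tx":0,"ty":0,"tz":0,"spin":0},{"tx":0,"ty":0,"tz":0,"spin":0},{"tx":0,"ty":0,"tz":0,"spin":0},{"tx":0,"ty":0,"tz":0,"spin":0},{"tx":0,"ty":0,"tz":0,"spin":0},{"tx":0,"ty":0,"tz":0,"spin":0},{"tx":0,"ty":0,"tz":0,"spin":0},{"tx":0,"ty":0,"tz":0,"spin":0}]' --gripper -1

```text
t: 10.55
ee_pos: [692.4, 22.3, 31.7]
orientation: [-2.442, -1.977, -0.0]
ft_force: [-0.0, -0.2, -0.1]
width: 87.8
grasp_force: 0.0
```

Request:
apply_moves --targets '[{"tx":0,"ty":0,"tz":0.03,"spin":0},{"tx":0,"ty":0,"tz":0.08,"spin":0},{"tx":0,"ty":0,"tz":0.12,"spin":0},{"tx":-0.006,"ty":-0.03,"tz":0.148,"spin":0},{"tx":-0.012,"ty":-0.057,"tz":0.148,"spin":0},{"tx":-0.012,"ty":-0.057,"tz":0.148,"spin":0},{"tx":-0.012,"ty":-0.057,"tz":0.148,"spin":0},{"tx":-0.012,"ty":-0.057,"tz":0.148,"spin":0}]'

```text
t: 11.35
ee_pos: [680.2, -33.9, 178.9]
orientation: [-2.44, -1.977, 0.001]
ft_force: [-0.3, 0.5, -0.6]
width: 87.9
grasp_force: 0.0
```

```bash
cat > onpost.py <<'E'
from fit import *
import sys
o=ctrl.get_obs();C=cam('wrist');im=ctrl.get_image('wrist');print(o['ee_pos'])
u=proj(C,[693,22,50])[0];l=np.clip((u-[100,85]).astype(int),0,[440,310])
v=cv2.resize(im[l[1]:l[1]+170,l[0]:l[0]+200],None,fx=3,fy=3,interpolation=cv2.INTER_CUBIC)
x=(693,22,np.radians(-12))
def dr(p,z,c): cv2.polylines(v,[((poly(C,p,z,x,l)/16/S)*3).astype(np.int32)],True,c,1)
dr(coin(30,26),46,(255,0,0));dr(coin(15,8,False),46,(255,0,255))
if len(sys.argv)>2: dr(coin(23,20),62,(255,255,0));dr(coin(15,8,False),62,(0,255,255))
save(sys.argv[1],v)
E
python3 onpost.py ov5.png
```

```text
[680.2 -33.9 178.9]
```

View pics/ov5.png

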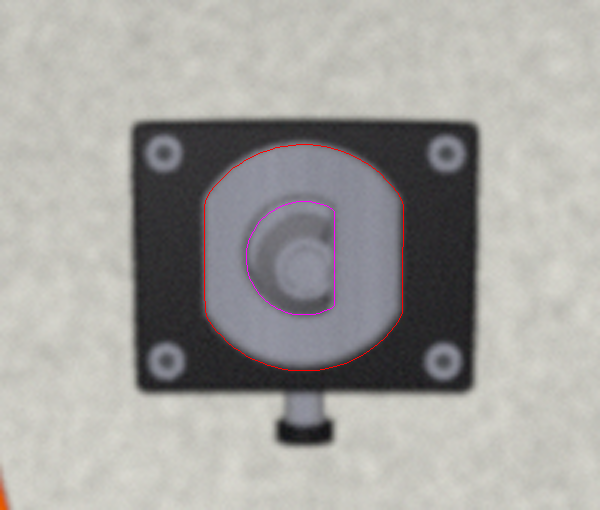

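The wide collar is seated: rim and bore match the model at top height 46 mm. Now the narrow collar.

Request:
apply_moves --targets '[{"tx":-0.05,"ty":0.017,"tz":0,"spin":8},{"tx":-0.09,"ty":0.034,"tz":0,"spin":16},{"tx":-0.135,"ty":0.05,"tz":-0.02,"spin":24},{"tx":-0.18,"ty":0.065,"tz":-0.04,"spin":32},{"tx":-0.22,"ty":0.078,"tz":-0.06,"spin":39.2},{"tx":-0.2395,"ty":0.085,"tz":-0.075,"spin":39.2},{"tx":-0.2395,"ty":0.085,"tz":-0.075,"spin":39.2},{"tx":-0.2395,"ty":0.085,"tz":-0.075,"spin":39.2}]'

```text
t: 12.2
ee_pos: [441.9, 51.0, 104.8]
orientation: [1.635, 2.682, 0.001]
ft_force: [0.8, -0.2, 1.2]
width: 87.7
grasp_force: 0.0
```

```bash
python3 look.py w4.png collar_narrow 441 50.8 27.2
```

```text
tcp [441.9  51.  104.8] uv [321.6 250.8]
collar_narrow [441.8  49.9] 26.137256909367423 err 0.104
tool y deg 27.263012578138387 object in tool [-0.9 -0.6] q6 -0.3877391729370348
```

Request:
apply_moves --targets '[{"tx":0,"ty":-0.001,"tz":-0.04,"spin":-1},{"tx":0,"ty":-0.001,"tz":-0.075,"spin":-1},{"tx":0,"ty":-0.001,"tz":-0.09,"spin":-1},{"tx":0,"ty":-0.001,"tz":-0.097,"spin":-1},{"tx":0,"ty":-0.001,"tz":-0.101,"spin":-1},{"tx":0,"ty":-0.001,"tz":-0.101,"spin":-1},{"tx":0,"ty":-0.001,"tz":-0.101,"spin":-1},{"tx":0,"ty":-0.001,"tz":-0.101,"spin":-1}]'

```text
t: 13.05
ee_pos: [441.7, 49.4, 4.4]
orientation: [1.66, 2.666, 0.002]
ft_force: [0.0, -0.6, 0.2]
width: 87.8
grasp_force: 0.0
```

Request:
apply_moves --targets '[{"tx":0,"ty":0,"tz":0,"spin":0},{"tx":0,"ty":0,"tz":0,"spin":0},{"tx":0,"ty":0,"tz":0,"spin":0},{"tx":0,"ty":0,"tz":0,"spin":0},{"tx":0,"ty":0,"tz":0,"spin":0},{"tx":0,"ty":0,"tz":0,"spin":0},{"tx":0,"ty":0,"tz":0,"spin":0},{"tx":0,"ty":0,"tz":0,"spin":0}]' --gripper 1

```text
t: 13.85
ee_pos: [441.0, 49.4, 3.6]
orientation: [1.66, 2.667, 0.0]
ft_force: [0.6, -0.2, 0.7]
width: 39.6
grasp_force: 30.0
```

Request:
apply_moves --targets '[{"tx":0,"ty":0,"tz":0.04,"spin":0},{"tx":0,"ty":0,"tz":0.09,"spin":0},{"tx":0.02,"ty":-0.002,"tz":0.127,"spin":-6},{"tx":0.065,"ty":-0.006,"tz":0.127,"spin":-14},{"tx":0.11,"ty":-0.01,"tz":0.127,"spin":-22},{"tx":0.155,"ty":-0.015,"tz":0.127,"spin":-30},{"tx":0.2,"ty":-0.021,"tz":0.127,"spin":-38.2},{"tx":0.24,"ty":-0.026,"tz":0.127,"spin":-38.2}]'

```text
t: 14.65
ee_pos: [682.6, 23.0, 130.3]
orientation: [-2.446, -1.972, 0.0]
ft_force: [0.1, 0.1, -0.7]
width: 39.5
grasp_force: 30.0
```

Request:
apply_moves --targets '[{"tx":0.0115,"ty":-0.001,"tz":0,"spin":0},{"tx":0.0115,"ty":-0.001,"tz":0,"spin":0},{"tx":0.0115,"ty":-0.001,"tz":0,"spin":0},{"tx":0.0115,"ty":-0.001,"tz":0,"spin":0},{"tx":0.0115,"ty":-0.001,"tz":0,"spin":0},{"tx":0.0115,"ty":-0.001,"tz":0,"spin":0},{"tx":0.0115,"ty":-0.001,"tz":0,"spin":0},{"tx":0.0115,"ty":-0.001,"tz":0,"spin":0}]'

```text
t: 15.45
ee_pos: [692.3, 22.4, 130.9]
orientation: [2.442, 1.977, 0.0]
ft_force: [0.1, -0.1, -1.4]
width: 39.4
grasp_force: 30.0
```

```bash
python3 hover.py ov6.png collar_narrow
```

```text
[692.3  22.4 130.9] yaw -12.004618726166926 39.41988523891012 29.999837279319763
[203 176]
```

View pics/ov6.png

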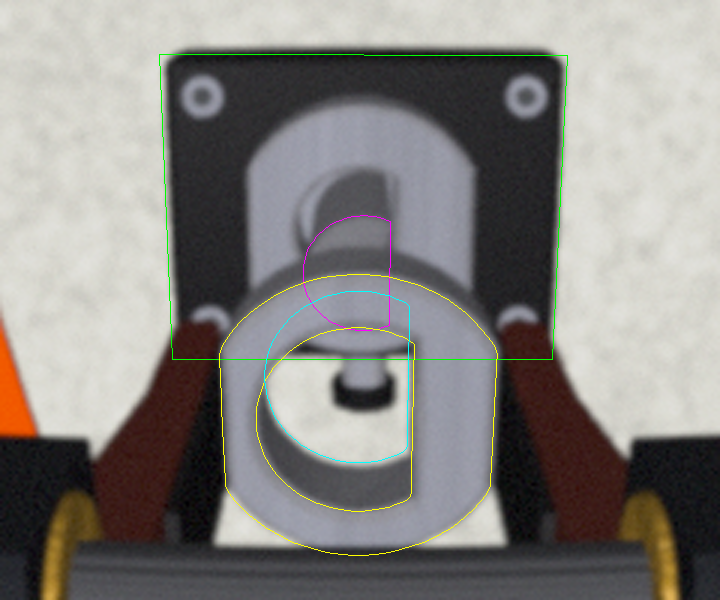

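The narrow collar is centred over the post with its bore flat on the right-hand side, so I lower it.

Request:
apply_moves --targets '[{"tx":0.0003,"ty":-0.0002,"tz":-0.02,"spin":0},{"tx":0.0003,"ty":-0.0002,"tz":-0.03,"spin":0},{"tx":0.0003,"ty":-0.0002,"tz":-0.037,"spin":0},{"tx":0.0003,"ty":-0.0002,"tz":-0.043,"spin":0},{"tx":0.0003,"ty":-0.0002,"tz":-0.049,"spin":0},{"tx":0.0003,"ty":-0.0002,"tz":-0.055,"spin":0},{"tx":0.0003,"ty":-0.0002,"tz":-0.06,"spin":0},{"tx":0.0003,"ty":-0.0002,"tz":-0.06,"spin":0}]'

```text
t: 16.3
ee_pos: [692.3, 22.2, 69.9]
orientation: [-2.441, -1.976, 0.001]
ft_force: [0.5, -0.4, -1.6]
width: 39.8
grasp_force: 30.0
```

Request:
apply_moves --targets '[{"tx":0,"ty":0,"tz":-0.006,"spin":0},{"tx":0,"ty":0,"tz":-0.012,"spin":0},{"tx":0,"ty":0,"tz":-0.016,"spin":0},{"tx":0,"ty":0,"tz":-0.018,"spin":0},{"tx":0,"ty":0,"tz":-0.0195,"spin":0},{"tx":0,"ty":0,"tz":-0.0195,"spin":0},{"tx":0,"ty":0,"tz":-0.0195,"spin":0},{"tx":0,"ty":0,"tz":-0.0195,"spin":0}]'

```text
t: 17.1
ee_pos: [692.9, 22.1, 51.4]
orientation: [2.441, 1.977, 0.001]
ft_force: [-0.4, 0.4, -2.1]
width: 39.9
grasp_force: 30.0
```

Request:
apply_moves --targets '[{"tx":0,"ty":0,"tz":0,"spin":0},{"tx":0,"ty":0,"tz":0,"spin":0},{"tx":0,"ty":0,"tz":0,"spin":0},{"tx":0,"ty":0,"tz":0,"spin":0},{"tx":0,"ty":0,"tz":0,"spin":0},{"tx":0,"ty":0,"tz":0,"spin":0},{"tx":0,"ty":0,"tz":0,"spin":0},{"tx":0,"ty":0,"tz":0,"spin":0}]' --gripper -1

```text
t: 17.9
ee_pos: [692.8, 22.1, 51.2]
orientation: [2.442, 1.977, 0.0]
ft_force: [-0.6, 0.2, 0.2]
width: 87.6
grasp_force: 0.0
```

Request:
apply_moves --targets '[{"tx":0,"ty":0,"tz":0.03,"spin":0},{"tx":0,"ty":0,"tz":0.08,"spin":0},{"tx":0,"ty":0,"tz":0.115,"spin":0},{"tx":-0.006,"ty":-0.03,"tz":0.13,"spin":0},{"tx":-0.012,"ty":-0.057,"tz":0.13,"spin":0},{"tx":-0.012,"ty":-0.057,"tz":0.13,"spin":0},{"tx":-0.012,"ty":-0.057,"tz":0.13,"spin":0},{"tx":-0.012,"ty":-0.057,"tz":0.13,"spin":0}]'

```text
t: 18.7
ee_pos: [680.6, -34.1, 180.7]
orientation: [-2.441, -1.977, 0.001]
ft_force: [-0.4, -0.0, -0.1]
width: 87.5
grasp_force: 0.0
```

```bash
python3 onpost.py ov7.png 1
```

```text
[680.6 -34.1 180.7]
```

View pics/ov7.png

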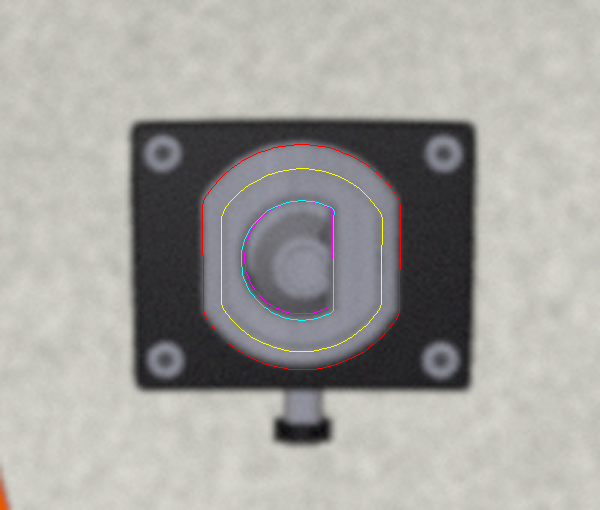

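Both collars are seated concentrically and keyed. The nut near (527,7) is next, and in the same step I compute the tray geometry from the scene image.

Request:
apply_moves --targets '[{"tx":-0.04,"ty":0.01,"tz":0,"spin":8},{"tx":-0.08,"ty":0.021,"tz":-0.01,"spin":16},{"tx":-0.12,"ty":0.032,"tz":-0.04,"spin":24},{"tx":-0.1535,"ty":0.041,"tz":-0.07,"spin":29.6},{"tx":-0.1535,"ty":0.041,"tz":-0.076,"spin":29.6},{"tx":-0.1535,"ty":0.041,"tz":-0.076,"spin":29.6},{"tx":-0.1535,"ty":0.041,"tz":-0.076,"spin":29.6},{"tx":-0.1535,"ty":0.041,"tz":-0.076,"spin":29.6}]'

```text
t: 19.55
ee_pos: [529.5, 6.2, 106.1]
orientation: [1.855, 2.533, 0.003]
ft_force: [0.3, -0.6, -0.7]
width: 87.9
grasp_force: 0.0
```

```bash
python3 look.py w5.png nut 527.1 6.7 47.6
python3 - <<'E'
from h import *
C=cam('scene'); ctrl.get_image('scene')
for k,cs in(('nut_tray',[(468,258),(538,290),(515,337),(438,300)]),('plug_tray',[(237,134),(283,158),(247,186),(200,158)])):
    r=ctrl.outline_of(k,'scene')[0]; h=cv2.approxPolyDP(cv2.convexHull(np.argwhere(r['pixels'])[:,::-1].astype(np.int32)),4,True)[:,0]
    print(k,r['score'],h.tolist()); P=atz(C,cs,28)[:,:2]; print(P,P.mean(0),cv2.minAreaRect(P.astype(np.float32)))
print('inner nuts/plugs',atz(C,[(462,297),(501,314)],15)[:,:2],atz(C,[(217,158),(241,171)],15)[:,:2])
E
```

```text
tcp [529.5   6.2 106.1] uv [319.4 248.8]
nut [527.3   6.2] 48.518123033417496 err 0.126
tool y deg 17.56778941972493 object in tool [ 0.8 -2.3] q6 -0.3174696460636272Traceback (most recent call last):
  File "<stdin>", line 4, in <module>
IndexError: list index out of range
```

Request:
apply_moves --targets '[{"tx":-0.0015,"ty":0,"tz":-0.04,"spin":0.5},{"tx":-0.0015,"ty":0,"tz":-0.075,"spin":0.5},{"tx":-0.0015,"ty":0,"tz":-0.09,"spin":0.5},{"tx":-0.0015,"ty":0,"tz":-0.096,"spin":0.5},{"tx":-0.0015,"ty":0,"tz":-0.1,"spin":0.5},{"tx":-0.0015,"ty":0,"tz":-0.1,"spin":0.5},{"tx":-0.0015,"ty":0,"tz":-0.1,"spin":0.5},{"tx":-0.0015,"ty":0,"tz":-0.1,"spin":0.5}]'

```text
t: 20.5
ee_pos: [526.5, 6.1, 6.2]
orientation: [1.844, 2.542, 0.002]
ft_force: [-0.5, -0.7, 0.1]
width: 88.0
grasp_force: 0.0
```

Request:
apply_moves --targets '[{"tx":0,"ty":0,"tz":0,"spin":0},{"tx":0,"ty":0,"tz":0,"spin":0},{"tx":0,"ty":0,"tz":0,"spin":0},{"tx":0,"ty":0,"tz":0,"spin":0},{"tx":0,"ty":0,"tz":0,"spin":0},{"tx":0,"ty":0,"tz":0,"spin":0},{"tx":0,"ty":0,"tz":0,"spin":0},{"tx":0,"ty":0,"tz":0,"spin":0}]' --gripper 1

```text
t: 21.3
ee_pos: [525.8, 6.2, 5.2]
orientation: [1.844, 2.543, 0.0]
ft_force: [0.5, 0.6, -0.5]
width: 36.0
grasp_force: 30.0
```

Run:
```python
from h import *
C=cam('scene')
for k,cs in(('nut_tray',[(468,258),(538,290),(515,337),(438,300)]),('plug_tray',[(237,134),(283,158),(247,186),(200,158)])):
    P=atz(C,cs,28)[:,:2]; print(k,P.tolist(),P.mean(0),cv2.minAreaRect(P.astype(np.float32)))
print('inner nuts/plugs',atz(C,[(462,297),(501,314)],15)[:,:2],atz(C,[(217,158),(241,171)],15)[:,:2])
```

```text
nut_tray [[438.3724118626717, 254.3759239871477], [422.57532005642463, 404.8888222749194], [557.3440849355169, 424.83467989773703], [576.6362355503451, 269.4109805820029]] [498.7 338.4] ((499.03985595703125, 339.73382568359375), (139.07888793945312, 156.59841918945312), 6.206058025360107)
plug_tray [[448.5482543407662, -430.9573995556335], [444.06213165321674, -270.7139072752932], [580.0220598154787, -258.01708981033084], [581.2227264879903, -422.7347165771465]] [ 513.5 -345.6] ((514.2850952148438, -344.4872131347656), (136.26194763183594, 169.19332885742188), 1.6036115884780884)
inner nuts/plugs [[527.8 296.6]
 [514.8 376.1]] [[ 542.3 -405.9]
 [ 538.9 -322.8]]
```

Request:
apply_moves --targets '[{"tx":0,"ty":0,"tz":0.045,"spin":0},{"tx":0,"ty":0,"tz":0.09,"spin":5},{"tx":0,"ty":0.02,"tz":0.13,"spin":13},{"tx":0,"ty":0.05,"tz":0.16,"spin":21},{"tx":0,"ty":0.09,"tz":0.18,"spin":29},{"tx":0,"ty":0.13,"tz":0.2,"spin":37},{"tx":0,"ty":0.175,"tz":0.2,"spin":45},{"tx":0,"ty":0.22,"tz":0.2,"spin":53}]'

```text
t: 22.1
ee_pos: [525.6, 227.8, 206.0]
orientation: [0.507, 3.099, 0.001]
ft_force: [1.0, 0.7, -1.6]
width: 35.5
grasp_force: 30.0
```

Request:
apply_moves --targets '[{"tx":-0.003,"ty":0.04,"tz":0,"spin":8},{"tx":-0.005,"ty":0.08,"tz":0,"spin":16},{"tx":-0.006,"ty":0.112,"tz":0,"spin":24},{"tx":-0.006,"ty":0.112,"tz":0,"spin":25.5},{"tx":-0.006,"ty":0.112,"tz":0,"spin":25.5},{"tx":-0.006,"ty":0.112,"tz":0,"spin":25.5},{"tx":-0.006,"ty":0.112,"tz":0,"spin":25.5},{"tx":-0.006,"ty":0.112,"tz":0,"spin":25.5}]'

```text
t: 22.9
ee_pos: [520.0, 337.1, 205.3]
orientation: [0.177, -3.136, 0.0]
ft_force: [1.3, 0.5, -1.0]
width: 35.8
grasp_force: 30.0
```

Run:
```python
from fit import *
o=ctrl.get_obs();C=cam('wrist');im=ctrl.get_image('wrist');T=Ro.from_rotvec(o['orientation']).as_matrix()
print(o['ee_pos'],np.degrees(np.arctan2(T[1,1],T[0,1])),o['width'],o['grasp_force'])
r=ctrl.outline_of('nut_tray','wrist')
for q in r[:2]: print(q['score'],q['box'])
x=(495,338,np.radians(7)); v=im.copy()
R=np.array([[70,80],[-70,80],[-70,-80],[70,-80.]])
for z,c in((0,(0,0,255)),(28,(0,255,0))): cv2.polylines(v,[(poly(C,R,z,x,np.zeros(2))/16/S).astype(np.int32)],True,c,1)
for p in([-35,-32],[-35,32]):
    c,s=np.cos(x[2]),np.sin(x[2]);X=(x[0]+c*p[0]-s*p[1],x[1]+s*p[0]+c*p[1],x[2]); print(X)
    cv2.polylines(v,[(poly(C,coin(21),4,X,np.zeros(2))/16/S).astype(np.int32)],True,(255,0,0),1)
save('ov8.png',v)
```

```text
[520.  337.1 205.3] 96.47063851262281 35.82572905728094 29.999521672725677
0.55 [233.7, 112.0, 412.2, 265.7]
(np.float64(464.1607036815185), np.float64(301.9730961282975), np.float64(0.12217304763960307))
(np.float64(456.361065703589), np.float64(365.49604983334217), np.float64(0.12217304763960307))
```

View pics/ov8.png

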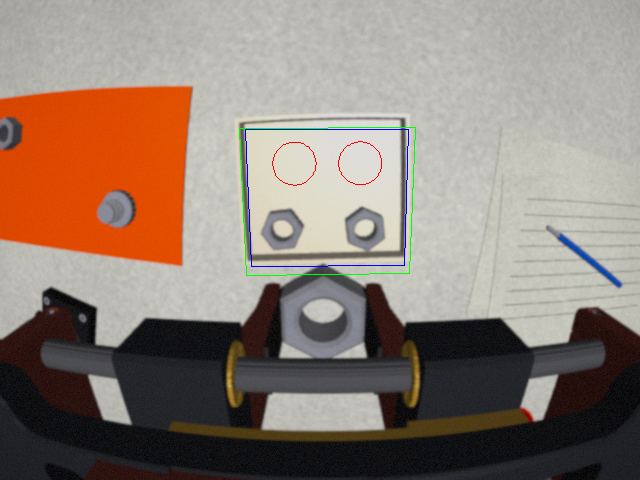

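The tray rim in the image runs from (237,118) to (405,258), so the tray centre is about (486,336) with its −x half free at the top. I'll place the first nut at about (455,301).

Request:
apply_moves --targets '[{"tx":-0.04,"ty":-0.02,"tz":-0.02,"spin":0.5},{"tx":-0.065,"ty":-0.036,"tz":-0.05,"spin":0.5},{"tx":-0.065,"ty":-0.036,"tz":-0.1,"spin":0.5},{"tx":-0.065,"ty":-0.036,"tz":-0.145,"spin":0.5},{"tx":-0.065,"ty":-0.036,"tz":-0.17,"spin":0.5},{"tx":-0.065,"ty":-0.036,"tz":-0.185,"spin":0.5},{"tx":-0.065,"ty":-0.036,"tz":-0.193,"spin":0.5},{"tx":-0.065,"ty":-0.036,"tz":-0.193,"spin":0.5}]'

```text
t: 23.8
ee_pos: [455.0, 302.1, 12.0]
orientation: [0.194, -3.135, 0.0]
ft_force: [0.2, 0.8, -1.7]
width: 35.9
grasp_force: 30.0
```

Request:
apply_moves --targets '[{"tx":0,"ty":0,"tz":0,"spin":0},{"tx":0,"ty":0,"tz":0,"spin":0},{"tx":0,"ty":0,"tz":0,"spin":0},{"tx":0,"ty":0,"tz":0,"spin":0},{"tx":0,"ty":0,"tz":0,"spin":0},{"tx":0,"ty":0,"tz":0,"spin":0},{"tx":0,"ty":0,"tz":0,"spin":0},{"tx":0,"ty":0,"tz":0,"spin":0}]' --gripper -0.1

```text
t: 24.6
ee_pos: [454.7, 302.1, 12.1]
orientation: [0.194, -3.136, 0.0]
ft_force: [-0.2, 0.4, -1.0]
width: 48.4
grasp_force: 0.0
```

Request:
apply_moves --targets '[{"tx":0,"ty":0,"tz":0.04,"spin":0},{"tx":0,"ty":0,"tz":0.09,"spin":0},{"tx":-0.002,"ty":-0.045,"tz":0.1,"spin":-2},{"tx":-0.004,"ty":-0.09,"tz":0.1,"spin":-5},{"tx":-0.006,"ty":-0.135,"tz":0.1,"spin":-5},{"tx":-0.008,"ty":-0.18,"tz":0.1,"spin":-5},{"tx":-0.01,"ty":-0.225,"tz":0.1,"spin":-5},{"tx":-0.011,"ty":-0.27,"tz":0.1,"spin":-5}]' --gripper -0.1

```text
t: 25.4
ee_pos: [443.3, 30.6, 112.3]
orientation: [-0.058, 3.141, -0.0]
ft_force: [0.8, -1.0, -0.0]
width: 48.3
grasp_force: 0.0
```

Request:
apply_moves --targets '[{"tx":-0.003,"ty":-0.045,"tz":0,"spin":0},{"tx":-0.004,"ty":-0.09,"tz":-0.005,"spin":0},{"tx":-0.004,"ty":-0.096,"tz":-0.007,"spin":0},{"tx":-0.004,"ty":-0.096,"tz":-0.007,"spin":0},{"tx":-0.004,"ty":-0.096,"tz":-0.007,"spin":0},{"tx":-0.004,"ty":-0.096,"tz":-0.007,"spin":0},{"tx":-0.004,"ty":-0.096,"tz":-0.007,"spin":0},{"tx":-0.004,"ty":-0.096,"tz":-0.007,"spin":0}]' --gripper -1

```text
t: 26.2
ee_pos: [439.9, -62.9, 105.3]
orientation: [-0.06, 3.141, 0.0]
ft_force: [-0.5, 0.6, 0.0]
width: 87.8
grasp_force: 0.0
```

```bash
python3 look.py w6.png nut 440 -64 2.1
```

```text
tcp [439.9 -62.9 105.3] uv [321.8 251.9]
nut [441.1 -63.8] -2.640030621122516 err 0.136
tool y deg 92.1961107750222 object in tool [-1.2 -0.9] q6 -1.778066877407819
```

Request:
apply_moves --targets '[{"tx":0.001,"ty":-0.001,"tz":-0.04,"spin":-2},{"tx":0.001,"ty":-0.001,"tz":-0.075,"spin":-2},{"tx":0.001,"ty":-0.001,"tz":-0.09,"spin":-2},{"tx":0.001,"ty":-0.001,"tz":-0.096,"spin":-2},{"tx":0.001,"ty":-0.001,"tz":-0.1,"spin":-2},{"tx":0.001,"ty":-0.001,"tz":-0.1,"spin":-2},{"tx":0.001,"ty":-0.001,"tz":-0.1,"spin":-2},{"tx":0.001,"ty":-0.001,"tz":-0.1,"spin":-2}]'

```text
t: 27.05
ee_pos: [441.4, -64.9, 6.0]
orientation: [-0.003, 3.14, -0.0]
ft_force: [-1.7, 0.3, 0.2]
width: 87.6
grasp_force: 0.0
```

Request:
apply_moves --targets '[{"tx":0,"ty":0,"tz":0,"spin":0},{"tx":0,"ty":0,"tz":0,"spin":0},{"tx":0,"ty":0,"tz":0,"spin":0},{"tx":0,"ty":0,"tz":0,"spin":0},{"tx":0,"ty":0,"tz":0,"spin":0},{"tx":0,"ty":0,"tz":0,"spin":0},{"tx":0,"ty":0,"tz":0,"spin":0},{"tx":0,"ty":0,"tz":0,"spin":0}]' --gripper 1

```text
t: 27.85
ee_pos: [440.6, -64.8, 5.1]
orientation: [0.003, -3.141, -0.0]
ft_force: [-0.3, 0.8, 0.0]
width: 35.9
grasp_force: 29.9
```

Request:
apply_moves --targets '[{"tx":0,"ty":0,"tz":0.045,"spin":0},{"tx":0,"ty":0.01,"tz":0.09,"spin":0},{"tx":0.001,"ty":0.05,"tz":0.1,"spin":2},{"tx":0.002,"ty":0.095,"tz":0.1,"spin":7},{"tx":0.003,"ty":0.14,"tz":0.1,"spin":7},{"tx":0.004,"ty":0.185,"tz":0.1,"spin":7},{"tx":0.005,"ty":0.23,"tz":0.1,"spin":7},{"tx":0.006,"ty":0.275,"tz":0.1,"spin":7}]'

```text
t: 28.65
ee_pos: [446.2, 211.9, 105.1]
orientation: [0.195, -3.135, 0.0]
ft_force: [0.5, -0.5, -1.8]
width: 35.7
grasp_force: 29.9
```

Request:
apply_moves --targets '[{"tx":0.001,"ty":0.045,"tz":0,"spin":0},{"tx":0.001,"ty":0.09,"tz":0,"spin":0},{"tx":0.001,"ty":0.135,"tz":0,"spin":0},{"tx":0.001,"ty":0.153,"tz":0,"spin":0},{"tx":0.001,"ty":0.153,"tz":0,"spin":0},{"tx":0.001,"ty":0.153,"tz":0,"spin":0},{"tx":0.001,"ty":0.153,"tz":0,"spin":0},{"tx":0.001,"ty":0.153,"tz":0,"spin":0}]'

```text
t: 29.45
ee_pos: [447.7, 361.6, 105.1]
orientation: [0.192, -3.135, 0.001]
ft_force: [-0.4, 0.6, -1.4]
width: 35.8
grasp_force: 29.9
```

Request:
apply_moves --targets '[{"tx":0,"ty":0.002,"tz":-0.03,"spin":0},{"tx":0,"ty":0.002,"tz":-0.06,"spin":0},{"tx":0,"ty":0.002,"tz":-0.08,"spin":0},{"tx":0,"ty":0.002,"tz":-0.088,"spin":0},{"tx":0,"ty":0.002,"tz":-0.093,"spin":0},{"tx":0,"ty":0.002,"tz":-0.093,"spin":0},{"tx":0,"ty":0.002,"tz":-0.093,"spin":0},{"tx":0,"ty":0.002,"tz":-0.093,"spin":0}]'

```text
t: 30.25
ee_pos: [448.3, 365.6, 13.2]
orientation: [-0.194, 3.134, 0.002]
ft_force: [1.0, -0.3, -1.1]
width: 35.7
grasp_force: 29.9
```

Request:
apply_moves --targets '[{"tx":0,"ty":0,"tz":0,"spin":0},{"tx":0,"ty":0,"tz":0,"spin":0},{"tx":0,"ty":0,"tz":0,"spin":0},{"tx":0,"ty":0,"tz":0,"spin":0},{"tx":0,"ty":0,"tz":0,"spin":0},{"tx":0,"ty":0,"tz":0,"spin":0},{"tx":0,"ty":0,"tz":0,"spin":0},{"tx":0,"ty":0,"tz":0,"spin":0}]' --gripper -0.1

```text
t: 31.05
ee_pos: [447.7, 365.1, 12.1]
orientation: [0.194, -3.135, 0.0]
ft_force: [-0.7, -0.6, 0.3]
width: 48.2
grasp_force: 0.0
```

Request:
apply_moves --targets '[{"tx":0,"ty":0,"tz":0.04,"spin":0},{"tx":0,"ty":0,"tz":0.085,"spin":0},{"tx":0.01,"ty":-0.035,"tz":0.1,"spin":-3},{"tx":0.023,"ty":-0.075,"tz":0.1,"spin":-7},{"tx":0.036,"ty":-0.115,"tz":0.1,"spin":-7},{"tx":0.049,"ty":-0.155,"tz":0.1,"spin":-7},{"tx":0.062,"ty":-0.195,"tz":0.1,"spin":-7},{"tx":0.075,"ty":-0.235,"tz":0.1,"spin":-7}]'

```text
t: 31.85
ee_pos: [523.0, 128.5, 112.3]
orientation: [-0.003, 3.141, 0.0]
ft_force: [0.6, 0.5, 0.3]
width: 48.6
grasp_force: 0.0
```

Request:
apply_moves --targets '[{"tx":0.002,"ty":-0.015,"tz":0,"spin":0},{"tx":0.002,"ty":-0.015,"tz":0,"spin":0},{"tx":0.002,"ty":-0.015,"tz":0,"spin":0},{"tx":0.002,"ty":-0.015,"tz":0,"spin":0},{"tx":0.002,"ty":-0.015,"tz":0,"spin":0},{"tx":0.002,"ty":-0.015,"tz":0,"spin":0},{"tx":0.002,"ty":-0.015,"tz":0,"spin":0},{"tx":0.002,"ty":-0.015,"tz":0,"spin":0}]' --gripper -1

```text
t: 32.65
ee_pos: [524.7, 115.5, 112.2]
orientation: [0.003, -3.142, -0.0]
ft_force: [-0.1, -0.2, -1.0]
width: 87.8
grasp_force: 0.0
```

```bash
python3 look.py w7.png plug 525 115 0
```

```text
tcp [524.7 115.5 112.2] uv [322.6 249.7]
plug [525.6 114.2] 3.272431706466445 err 0.043
tool y deg 90.12469928638514 object in tool [-0.9 -1.3] q6 -1.3784545674557678
```

Fit is good (0.043), so I descend to grip the stem with the TCP at z≈16.

Request:
apply_moves --targets '[{"tx":0.001,"ty":-0.001,"tz":-0.04,"spin":0},{"tx":0.001,"ty":-0.001,"tz":-0.07,"spin":0},{"tx":0.001,"ty":-0.001,"tz":-0.085,"spin":0},{"tx":0.001,"ty":-0.001,"tz":-0.092,"spin":0},{"tx":0.001,"ty":-0.001,"tz":-0.096,"spin":0},{"tx":0.001,"ty":-0.001,"tz":-0.096,"spin":0},{"tx":0.001,"ty":-0.001,"tz":-0.096,"spin":0},{"tx":0.001,"ty":-0.001,"tz":-0.096,"spin":0}]'

```text
t: 33.5
ee_pos: [526.4, 114.3, 17.1]
orientation: [-0.003, 3.14, 0.001]
ft_force: [-0.2, -0.4, 0.3]
width: 87.7
grasp_force: 0.0
```

Request:
apply_moves --targets '[{"tx":0,"ty":0,"tz":0,"spin":0},{"tx":0,"ty":0,"tz":0,"spin":0},{"tx":0,"ty":0,"tz":0,"spin":0},{"tx":0,"ty":0,"tz":0,"spin":0},{"tx":0,"ty":0,"tz":0,"spin":0},{"tx":0,"ty":0,"tz":0,"spin":0},{"tx":0,"ty":0,"tz":0,"spin":0},{"tx":0,"ty":0,"tz":0,"spin":0}]' --gripper 1

```text
t: 34.3
ee_pos: [525.7, 114.2, 16.1]
orientation: [0.003, -3.142, 0.0]
ft_force: [0.1, 0.6, -0.3]
width: 27.7
grasp_force: 0.0
```

Request:
apply_moves --targets '[{"tx":0,"ty":0,"tz":0,"spin":0},{"tx":0,"ty":0,"tz":0,"spin":0},{"tx":0,"ty":0,"tz":0,"spin":0},{"tx":0,"ty":0,"tz":0,"spin":0},{"tx":0,"ty":0,"tz":0.02,"spin":0},{"tx":0,"ty":0,"tz":0.05,"spin":0},{"tx":0,"ty":0,"tz":0.1,"spin":0},{"tx":0,"ty":0,"tz":0.1,"spin":0}]'

```text
t: 35.1
ee_pos: [529.4, 114.8, 121.4]
orientation: [-0.003, 3.132, 0.003]
ft_force: [1.4, 0.5, -1.8]
width: 23.4
grasp_force: 30.0
```

Request:
apply_moves --targets '[{"tx":0,"ty":-0.03,"tz":0.03,"spin":0},{"tx":0,"ty":-0.07,"tz":0.05,"spin":0},{"tx":0,"ty":-0.11,"tz":0.07,"spin":0},{"tx":0,"ty":-0.155,"tz":0.085,"spin":0},{"tx":0,"ty":-0.2,"tz":0.085,"spin":0},{"tx":0,"ty":-0.245,"tz":0.085,"spin":0},{"tx":0,"ty":-0.29,"tz":0.085,"spin":0},{"tx":0,"ty":-0.335,"tz":0.085,"spin":0}]'

```text
t: 35.9
ee_pos: [524.8, -222.5, 200.0]
orientation: [0.002, -3.14, -0.001]
ft_force: [1.1, 1.1, -2.0]
width: 23.2
grasp_force: 30.0
```

Request:
apply_moves --targets '[{"tx":-0.003,"ty":-0.045,"tz":0,"spin":0},{"tx":-0.006,"ty":-0.09,"tz":0,"spin":0},{"tx":-0.006,"ty":-0.125,"tz":0,"spin":0},{"tx":-0.006,"ty":-0.125,"tz":0,"spin":0},{"tx":-0.006,"ty":-0.125,"tz":0,"spin":0},{"tx":-0.006,"ty":-0.125,"tz":0,"spin":0},{"tx":-0.006,"ty":-0.125,"tz":0,"spin":0},{"tx":-0.006,"ty":-0.125,"tz":0,"spin":0}]'

```text
t: 36.7
ee_pos: [519.9, -344.7, 201.2]
orientation: [0.005, -3.141, -0.0]
ft_force: [-0.3, 0.9, -2.3]
width: 23.5
grasp_force: 30.0
```

Run:
```python
from fit import *
o=ctrl.get_obs();C=cam('wrist');im=ctrl.get_image('wrist');T=Ro.from_rotvec(o['orientation']).as_matrix()
print(o['ee_pos'],np.degrees(np.arctan2(T[1,1],T[0,1])),o['width'],o['grasp_force'],o['qpos'][5])
for q in ctrl.pinpoint('plug_tray','wrist')[:2]: print(q['score'],q['uv'],atz(C,q['uv'],0)[0])
x=(498,-346,np.radians(3)); v=im.copy()
R=np.array([[70,80],[-70,80],[-70,-80],[70,-80.]])
for z,c in((0,(0,0,255)),(28,(0,255,0))): cv2.polylines(v,[(poly(C,R,z,x,np.zeros(2))/16/S).astype(np.int32)],True,c,1)
X=(463,-348,0); cv2.polylines(v,[(poly(C,coin(20),4,X,np.zeros(2))/16/S).astype(np.int32)],True,(255,0,0),1)
save('ov9.png',v)
```

```text
[ 519.9 -344.7  201.2] 90.17817756958593 23.452868823135198 29.999701380729675 -2.1784970059364945
```

View pics/ov9.png

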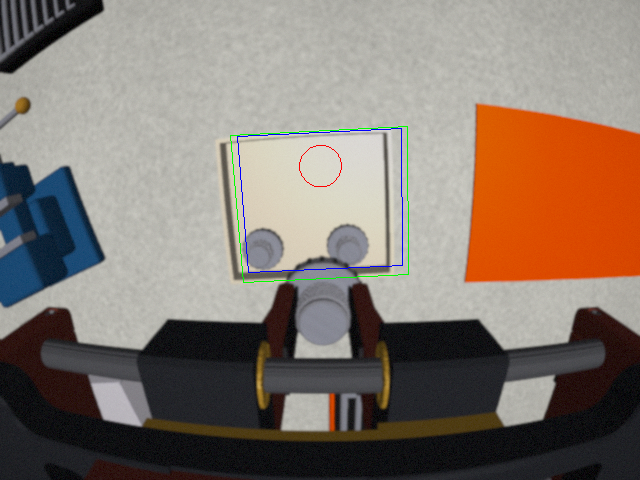

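The tray rim in the image runs from (220,142) to (390,272), so its centre is about (498,−360). The two plugs stand in the lower half, and I'll set this one at (468,−360).

Request:
apply_moves --targets '[{"tx":-0.04,"ty":-0.01,"tz":-0.02,"spin":0},{"tx":-0.052,"ty":-0.015,"tz":-0.06,"spin":0},{"tx":-0.052,"ty":-0.015,"tz":-0.1,"spin":0},{"tx":-0.052,"ty":-0.015,"tz":-0.14,"spin":0},{"tx":-0.052,"ty":-0.015,"tz":-0.165,"spin":0},{"tx":-0.052,"ty":-0.015,"tz":-0.174,"spin":0},{"tx":-0.052,"ty":-0.015,"tz":-0.18,"spin":0},{"tx":-0.052,"ty":-0.015,"tz":-0.18,"spin":0}]'

```text
t: 37.6
ee_pos: [468.2, -361.0, 21.6]
orientation: [-0.003, 3.141, -0.001]
ft_force: [0.5, 0.2, -1.9]
width: 23.2
grasp_force: 30.0
```

Request:
apply_moves --targets '[{"tx":0,"ty":0,"tz":0,"spin":0},{"tx":0,"ty":0,"tz":0,"spin":0},{"tx":0,"ty":0,"tz":0,"spin":0},{"tx":0,"ty":0,"tz":0,"spin":0},{"tx":0,"ty":0,"tz":0,"spin":0},{"tx":0,"ty":0,"tz":0,"spin":0},{"tx":0,"ty":0,"tz":0,"spin":0},{"tx":0,"ty":0,"tz":0,"spin":0}]' --gripper 0

```text
t: 38.4
ee_pos: [467.7, -360.8, 21.1]
orientation: [0.003, -3.141, -0.0]
ft_force: [0.1, -0.3, 0.3]
width: 44.0
grasp_force: 0.0
```

Request:
apply_moves --targets '[{"tx":0,"ty":0,"tz":0.03,"spin":0},{"tx":0,"ty":0,"tz":0.07,"spin":0},{"tx":0,"ty":0,"tz":0.12,"spin":0},{"tx":0,"ty":0.02,"tz":0.16,"spin":0},{"tx":0,"ty":0.04,"tz":0.18,"spin":0},{"tx":0,"ty":0.04,"tz":0.18,"spin":0},{"tx":0,"ty":0.04,"tz":0.18,"spin":0},{"tx":0,"ty":0.04,"tz":0.18,"spin":0}]'

```text
t: 39.2
ee_pos: [467.1, -320.9, 199.7]
orientation: [0.002, -3.14, -0.002]
ft_force: [0.4, -0.8, -0.7]
width: 43.9
grasp_force: 0.0
```

Run:
```python
from h import *
for n in('scene','side'):
    C=cam(n); ctrl.get_image(n)
    for k,z in(('nut_a',4),('plug',4),('collar_narrow',46),('collar_wide',28),('regulator',0),('key_case',0)):
        for r in ctrl.pinpoint(k,n)[:6]:
            if r['score']>.3: print(n,k,round(r['score'],2),np.array(r['uv']),atz(C,r['uv'],z)[0])
print(ctrl.get_obs()['t'])
```

```text
scene nut_a 0.66 [481.9 282.6] [457.5 303.8   4. ]
scene nut_a 0.63 [511.4 293. ] [442.5 363.2   4. ]
scene plug 0.52 [251.5 154.8] [ 465.  -362.8    4. ]
scene collar_wide 0.79 [302.6 271.8] [696.1  22.6  28. ]
scene regulator 0.94 [376.4 360.3] [750.5 253.2   0. ]
scene key_case 0.66 [186.3 225.6] [ 745.8 -284.3    0. ]
side nut_a 0.85 [399.6 470.9] [448.4 364.9   4. ]
side nut_a 0.76 [394.2 422. ] [454.6 305.2   4. ]
side plug 0.76 [390.3 158. ] [ 462.8 -356.5    4. ]
side collar_wide 0.75 [258.3 247.8] [690.4  27.2  28. ]
side regulator 0.76 [189.8 366.1] [738.1 255.5   0. ]
side key_case 0.66 [265.1 171.2] [ 743.3 -264.4    0. ]
39.9
```

Both nuts, the plug and the wide collar are detected at their intended places in both views. The narrow collar was not picked up here, but the picture taken after it was placed showed it seated. Handing in.

```bash
python3 -c "
from workcell import ctrl
print(ctrl.close_job())"
```

```text
the job is handed in; nothing more can be done
None
```

I handed the job in at about 40 s: both collars are keyed and seated on the post, both nuts are in the nut tray and the plug is in the plug tray. I never touched the regulator or the key case. The hand-in did not return a verdict.

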